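# Weigh a spindle casting on the hook balance and mark the reading

### The job

Hang the aluminium casting by its eye from the hook of the spring balance, easing its weight on to the spring rather than dropping it, then let go and wait until it hangs still. Then slide the marker on the left-hand post until its edge is level with the balance's pointer, and let go of it with the casting still hanging. Leave everything else on the bench where it is.

Things in the scene. Friction and masses are not known exactly. Their poses are not given: they have to be found in the camera images.
- casting: Bare aluminium bracket, 164 mm tall, 0.3 to 0.7 kg, standing on its foot. Origin: centre of the underside; z up, x along the axis of its eye's opening, y across. Foot 60 (x) x 90 (y) x 16 mm high; neck 24 (x) x 34 (y) mm, height 16 to 87; a rib 20 mm thick (y) runs through the neck, x -50 to +50, height 36 to 72; on top a flat house-shaped eye 12 mm thick (x), 70 mm wide (y), height 87 to 164
- rib_front (a point): Grip point on the casting's rib, 34 mm to -x of its middle, 54 mm above its underside; axes as the casting's. Grip across the 20 mm (along y). The eye, and later the hook and balance, stand above, so the tool must lean some 25 to 40 degrees from vertical, the fingers pointing down and towards the neck
- rib_back (a point): The same on the other end of the rib, 34 mm to +x. The casting may hang either way round
- casting_eye (a point): Peak of the roof inside the casting's eye, 150 mm above its underside; it rests on the hook. The opening is 50 mm wide: floor at height 97, upright sides to 125, then a roof at 45 degrees to the peak. Bars 10 mm. Axes as the casting's
- frame: Fixed grey frame; position and yaw vary. Base 110 (x) x 300 (y) x 12 mm, posts 24 mm square at y = -125 and +125, crossbar 452 to 482 mm high. The balance, a 40 mm tube, hangs from its middle down to height 337, so the hook cannot be reached from straight above. Origin: centre of the underside; front faces -x (to the robot), +y to the robot's left
- scale_hook (a joint): How far the balance's hook has sunk, m: 0 empty, grows downward to 0.085. Spring 130 N/m (7.7 mm per N, so the casting sinks it 24 to 52 mm), lightly damped: it bounces for 2 to 3 s after being disturbed
- hook_seat (a point): Top of the hook's wire where an eye rests, mid-frame, 254 mm above the bench when empty; axes as the frame's. A J of 8 mm steel wire in the frame's x-z plane, open to the front (-x): the seat is flat 12 mm either way along x; the shank rises behind, its surface 14 mm from here; underside 8 mm below. Put an eye on from the front, roof peak about 24 mm above the seat, over the tip, then down
- hook_tip (a point): Top of the hook's open end, 24 mm in front of hook_seat and 14 mm above it
- pointer_tip (a point): End of the pointer, a flat steel arm 5 mm high that leaves the hook's shank 61 mm above hook_seat and reaches 91 mm to the frame's +y. It sinks and rises with the hook. Point at mid-height of the arm; axes as the frame's
- marker_edge (a point): End of the 4 mm high steel fin that points from the marker towards the pointer, at its mid-height; level means as high as pointer_tip. The marker, a dark steel collar 38 x 38 x 22 mm, slides up and down the left (+y) post with 4 N of friction and stays where left; this point travels from 200 to 340 mm above the bench and starts near the bottom
- marker_tab (a point): Grip point on the marker's black tab, as high as marker_edge. The tab sticks out to the frame's front (-x), 18 to 78 mm from the post's axis, 20 mm wide (y), 14 mm high; this point is 55 mm from that axis. Grip it across its 20 mm; axes as the frame's
- pulley: Dark steel belt pulley lying flat, 100 mm across, 50 mm high with its hub; origin centre of the underside. To be left alone
- spanner: Steel spanner 160 mm long lying along its x; to be left alone
- tumbler: Glass tumbler 68 mm across, 100 mm high; origin centre of the underside. To be left alone
- brush: Brush 180 mm long lying along its x; to be left alone
- jug: Glass mug 100 mm across, 130 mm high; origin centre of the underside. To be left alone
- can: Metal can 80 mm across, 100 mm high; origin centre of the underside. To be left alone

How it is judged:
On the way, in this order (a step that is already met when the one before it is completed fails the run):
1. the casting hangs by its eye from the hook, let go of, and has come to rest (distance between casting_eye and hook_seat below 0.015 m and contact force between casting and scale_hook above 2 N and angle between casting's own z axis and vertical below 0.2 rad and height (world z) of casting above 0.04 m and contact force between the fingers and casting below 0.1 N and linear speed of casting below 0.025 m/s and velocity of joint scale_hook between -0.015 and 0.015 m/s), for 0.5 s.
2. the marker's edge is level with the pointer (z of marker_edge in the frame of pointer_tip between -0.005 and 0.005 m), for 0.2 s.
At the end, for the whole second after the job is handed in: The casting hangs freely and still by its eye from the hook (peak of the eye within 15 mm of the hook's seat, upright within 0.2 rad, clear of the bench, speed under 25 mm/s, hook under 15 mm/s), and the marker's edge is within 5 mm of the pointer's height (all of step 1 and all of step 2); the robot touches nothing.
It fails at once if the casting is dropped on to the balance: the hook sinks faster than 0.3 m/s (velocity of joint scale_hook above 0.3 m/s).
It fails at once if another thing on the bench is moved by more than 40 mm (distance of any of pulley, spanner, tumbler, brush, jug, can from where it was at the start of the episode above 0.04 m).
It also fails if it takes over 72 s, if anything falls off the work surface, if the arm or the gripper's body presses on something with over 40 N, if the wrist force passes 120 N, or if a joint passes its speed limit or range.

### The arm

A 6-joint arm with a two-finger parallel gripper is mounted at the origin on the work surface. World frame = base frame: x ahead of the robot, y to its left, z up, the work surface at z = 0. Lengths are in m, angles in rad, forces in N, time in s.
With the tool pointing down it reaches from about 0.225 to 0.875 m from the base axis. Payload 3.4 kg.
Tool frame: the origin (TCP) lies on the centre line of the jaws, within the pads' length; the fingertips stand arm.tips_ahead ahead of it and the grasp point (between the pads) lies 6 mm ahead of it (arm.tips_ahead is the distance from the TCP to the fingertips, in m); z points along the fingers, y is the direction in which the jaws open and shut (so a half turn about z gives the same grasp; the last joint's range is limited). The gripper opens to 85 mm and grips with 20 to 120 N. Pads are 22 mm wide; open, the fingers measure 114 mm over their backs; the gripper's body (76 mm by 85 mm) begins 54 mm behind the grasp point. The pads swing forward as they close: fully open they stand 13 mm farther back than shut.
Start: joints at [1.055, 0.276, 1.505, -0, 1.361, -0.121], TCP at [0.221, 0.531, 0.256] pointing down, gripper open.
Joint ranges: [-2.89, 2.89], [-0.75, 2.08], [0.22, 2.7], [-1.18, 4.32], [0.11, 2.71], [-2.7, 2.7]. Speed limits (rad/s): [2.57, 2.57, 3.14, 3.14, 3.14, 3.14].

### API

Orientations are given as a unit quaternion [x, y, z, w].
In Python, from cell import arm gives the robot as it stands.
- The arm moves only by the tool move_arm, never from a script. Its argument "moves" is one flat list of numbers, 4 for each row, row after row: the shift along the tool's x, y, z in m, then the turn about the tool's z in rad. In form: [dx, dy, dz, twist, dx, dy, dz, twist, ...]. A call has 1 to 20 rows; each row shifts and turns the commanded pose from where the row before left it, along the tool's axes as they then stand; what a row does not reach is not made up. A row lasts 1/8 s, in which the tool goes at most 62.5 mm and 10.7 degrees, less where a joint would pass 70% of its speed; a pose out of reach is approached as far as the arm can. A call is refused whole if a number of a shift passes 0.0625 or a number of a turn 0.188, either way. A call with a gripper value outside its range is refused whole. "fingers" is the opening, from 0 (shut) to 1 (fully open), set as the call begins (left out, the last holds). The fingers move at their own pace and stop on an object; "squeeze" is the grip in N (left out, the last holds). Time passes only in rows, so rows that do not move let the fingers close. It gives the time, the measured TCP pose, the force and the opening at its end, in the units of the state.
- arm.get_obs(): the state, without advancing time (a new reading comes with each control period).
- arm.capture(name): name is "side" or "top"; returns the picture (384x512x3 uint8, red, green, blue); there is no depth.
- arm.camera_model(name): a dict with "fov_y" (degrees; the focal length in pixels is half the picture's height over the tangent of half this angle, whatever the lens; pixels are square), "cx", "cy" (the principal point, pixels), "D" ([k1, k2, p1, p2, k3] as OpenCV has them; the pictures are not rectified), "position" and "orientation" of the camera in the world. Camera axes: x right, y up, looking along -z (the intrinsics and any distortion apply to the point x, -y, -z); pixel columns grow to the right and rows downward; lengths in m; the calibration is good to about 2 mm. A picture is of the moment at which its call begins. camera_model takes no time and is no camera call.
- arm.close_job(): hands the job in, once; it reports no verdict.
Trained networks look in the newest picture that a camera, given by its name, has taken for a name from the list of things; names that differ only in an ending like _2 or _b are one class to them, and where a whole thing is asked for, a point or a joint stands for the part that bears it (a point fixed in the world has none). Each returns a list of dicts, best first, with "score" (0 to 1); they miss things now and then, are a little off and sometimes report something else, mostly with a low value. They report only what shows in the picture. A call takes as long as a camera call.
- arm.boxes_of(query, camera): "point" ([column, row] in pixels, amid what is visible of it).
- arm.silhouettes(query, camera): "mask" (384x512 bool, what is visible of it) and "point" ([column, row] in pixels, amid what is visible of it).
- arm.place_of(query, camera): "point" ([column, row] in pixels: a listed point, or the origin of a listed thing).
The state is a dict: "clock": time; "joint_pos": joint angles; "joint_vel": joint speeds; "joint_efforts": joint torques, N m; "tcp_pos": TCP position; "tool_rot": TCP orientation; "contact_force": force on the tool from outside, world axes, zero at the start; "ft_torque": the same for the moment, N m; "opening": finger opening in m.
Only numpy, scipy, OpenCV 4.12 (cv2) and the standard library are available. Lean on these libraries where they do the work, as an engineer would, in place of code of your own. Each camera call takes 0.05 s, during which the arm holds its last target. There are 200 camera calls.

## Working session

There is one attempt and no reset: what is moved stays moved. The work goes in short steps, Python scripts to look and compute and a tool call to move; the robot and the scene stay as the last step left them, time stands still between calls to the robot, and variables do not carry over. Pictures are saved under pics/ and viewed, about 8 in all and at most 12, crops included, and the job is handed in when it is done.

Besides the shell and the picture viewer there is one more tool, called after "Request:" by a JSON object that holds its "method" and its "body", one argument or row to a line. move_arm: Moves the arm, as the interface text tells. Its arguments: {"type":"object","properties":{"moves":{"type":"array"},"fingers":{"type":"number"},"squeeze":{"type":"number"}},"required":["moves"]}

```bash
ls; mkdir -p pics; cat > h.py <<'E'
import numpy as np, cv2
from scipy.spatial.transform import Rotation as R
from cell import arm
def cam(n):
    m=arm.camera_model(n); f=192/np.tan(np.radians(m["fov_y"])/2)
    K=np.array([[f,0,m["cx"]],[0,f,m["cy"]],[0,0,1]]); D=np.array(m["D"],float)
    return K,D,np.array(m["position"]),R.from_quat(m["orientation"]).as_matrix()@np.diag([1,-1,-1])
def ray(n,p):
    K,D,c,Rm=cam(n); u=cv2.undistortPoints(np.array([[p]],float),K,D)[0,0]
    d=Rm@np.array([u[0],u[1],1]); return c,d/np.linalg.norm(d)
def proj(n,X):
    K,D,c,Rm=cam(n); X=(np.atleast_2d(X)-c)@Rm
    return cv2.projectPoints(X,np.zeros(3),np.zeros(3),K,D)[0][:,0]
def atz(n,p,z):
    c,d=ray(n,p); return c+d*(z-c[2])/d[2]
def tri(p1,p2):
    c1,d1=ray("side",p1); c2,d2=ray("top",p2)
    s=np.linalg.lstsq(np.c_[d1,-d2],c2-c1,rcond=None)[0]
    a,b=c1+s[0]*d1,c2+s[1]*d2; return (a+b)/2,np.linalg.norm(a-b)
E
python3 - <<'E'
from h import *
np.set_printoptions(precision=3,suppress=True)
for n in("side","top"):
    im=arm.capture(n); cv2.imwrite(f"pics/{n}0.png",cv2.resize(im[:,:,::-1],(800,600)))
    m=arm.camera_model(n);print(n,m)
P={}
for q in "casting rib_front rib_back casting_eye frame hook_seat hook_tip pointer_tip marker_edge marker_tab pulley spanner tumbler brush jug can".split():
    for n in("side","top"):
        r=arm.place_of(q,n); P[q,n]=r
        print(q,n,[(np.round(x["point"],1).tolist(),round(x["score"],2)) for x in r[:2]])
    if P[q,"side"] and P[q,"top"]: print("   ",*tri(P[q,"side"][0]["point"],P[q,"top"][0]["point"]))
print(arm.tips_ahead,arm.get_obs())
E
```

```text
pics
side {'fov_y': 44.2214526668416, 'cx': 254.916725343813, 'cy': 193.84009662410853, 'D': array([-0.037,  0.   ,  0.   ,  0.   ,  0.   ]), 'position': array([0.512, 0.98 , 1.309]), 'orientation': array([-0.008,  0.35 ,  0.936, -0.023])}
top {'fov_y': 54.984814183878036, 'cx': 251.4607689105327, 'cy': 190.70360195932963, 'D': array([-0.081,  0.   ,  0.   ,  0.   ,  0.   ]), 'position': array([0.409, 0.019, 1.335]), 'orientation': array([-0.052,  0.057,  0.707, -0.703])}
casting side [([258.9, 321.0], 0.62)]
casting top [([154.7, 215.0], 0.94), ([151.1, 202.0], 0.38)]
    [0.529 0.356 0.022] 0.004292156519135918
rib_front side [([267.7, 312.6], 0.95)]
rib_front top [([156.4, 226.2], 0.92)]
    [0.496 0.342 0.048] 0.021148473591733753
rib_back side [([249.7, 313.8], 0.71), ([231.7, 179.6], 0.41)]
rib_back top [([152.1, 203.3], 0.73)]
    [0.561 0.356 0.066] 0.006012662980222835
casting_eye side [([258.7, 295.7], 0.64), ([261.1, 323.5], 0.28)]
casting_eye top [([146.9, 211.9], 0.92)]
    [0.529 0.347 0.156] 0.008117267140579617
frame side [([227.4, 238.5], 0.64)]
frame top [([244.4, 1
[... 1334 characters left out ...]
)]
jug top [([345.5, 159.3], 0.84), ([261.7, 236.8], 0.16)]
    [ 0.727 -0.342 -0.   ] 0.012699524607176412
can side [([225.6, 236.5], 0.68), ([188.2, 312.7], 0.61)]
can top [([171.6, 163.6], 0.6)]
    [0.639 0.245 0.288] 0.02651131083150339
0.025 {'clock': 1.7, 'joint_pos': array([ 1.055,  0.276,  1.505,  0.   ,  1.361, -0.121]), 'joint_vel': array([ 0.002,  0.001, -0.001, -0.001, -0.001,  0.   ]), 'joint_efforts': array([  0.001, -41.665, -24.609,   0.   ,   0.   ,  -0.   ]), 'tcp_pos': array([0.221, 0.531, 0.256]), 'tool_rot': array([0.196, 0.981, 0.   , 0.   ]), 'contact_force': array([-0.114,  0.359,  1.225]), 'ft_torque': array([ 0.045, -0.003,  0.021]), 'opening': 0.08548567793677728}
```

View pics/side0.png

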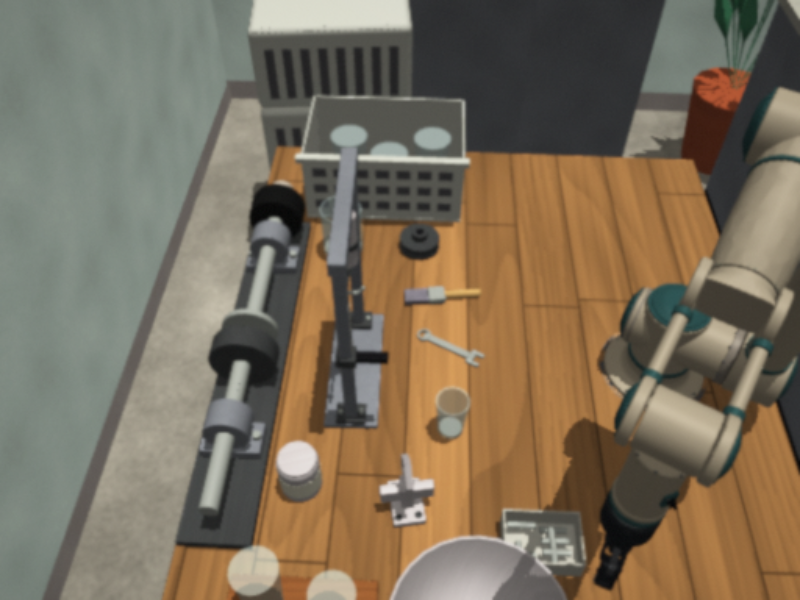

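View pics/top0.png

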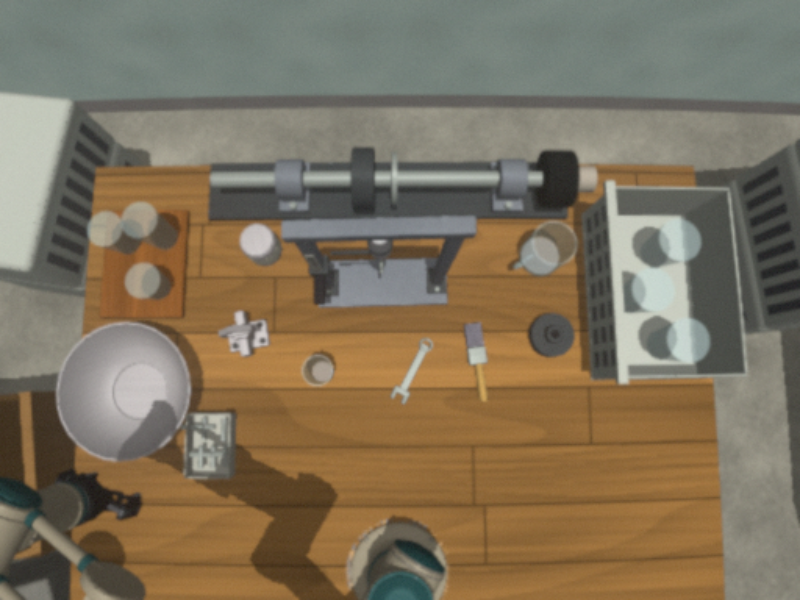

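Side: casting at about (405,497), frame at about (350,300), marker tab at (370,357). Top: casting at (244,335), frame base front corners at (317,305) and (447,302). Next I fit the poses of both to the silhouettes.

```bash
cat > fit.py <<'E'
from h import *
from scipy.optimize import minimize
def box(x0,x1,y0,y1,z0,z1): return np.array([[x,y,z] for x in(x0,x1) for y in(y0,y1) for z in(z0,z1)])
FR=[box(-.055,.055,-.15,.15,0,.012),box(-.012,.012,-.137,-.113,0,.482),box(-.012,.012,.113,.137,0,.482),box(-.012,.012,-.137,.137,.452,.482)]
ey=lambda a,b,c,d:None
def quad(pts): return np.array([[x,y,z] for x in(-.006,.006) for y,z in pts])
CA=[box(-.03,.03,-.045,.045,0,.016),box(-.012,.012,-.017,.017,.016,.087),box(-.05,.05,-.01,.01,.036,.072),
 quad([(-.035,.087),(.035,.087),(.035,.097),(-.035,.097)]),quad([(-.035,.087),(-.025,.087),(-.025,.125),(-.035,.129)]),quad([(.035,.087),(.025,.087),(.025,.125),(.035,.129)]),
 quad([(-.035,.129),(-.025,.125),(0,.150),(0,.164)]),quad([(.035,.129),(.025,.125),(0,.150),(0,.164)])]
def render(n,parts,x,y,yaw,z=0,s=4):
    m=np.zeros((384*s,512*s),np.uint8); r=R.from_euler("z",yaw).as_matrix()
    for p in parts:
        q=proj(n,p@r.T+[x,y,z]); h=cv2.convexHull(((q+.5)*s).astype(np.float32))
        cv2.fillConvexPoly(m,h.round().astype(int),1)
    return cv2.resize(m.astype(np.float32),(512,384),interpolation=cv2.INTER_AREA)
def fit(parts,masks,x0,z=0):
    def cost(v):
        t=0
        for n,m in masks.items():
            a=render(n,parts,*v[:3],z); t+=np.abs(a-m).sum()/m.sum()
        return t
    r=minimize(cost,x0,method="Nelder-Mead",options=dict(initial_simplex=np.array(x0)+np.array([[0,0,0],[.012,0,0],[0,.012,0],[0,0,.12]]),xatol=2e-4,fatol=1e-4))
    return r.x,r.fun
E
cat > f1.py <<'E'
from fit import *
np.set_printoptions(precision=4,suppress=True)
ims={n:arm.capture(n) for n in("side","top")}
for q,parts,x0 in(("casting",CA,[.529,.352,.15]),("frame",FR,[.65,.035,.03])):
    M={}
    for n in ims:
        r=arm.silhouettes(q,n); print(q,n,[(x["score"],x["mask"].sum(),x["point"]) for x in r[:2]])
        if r: M[n]=r[0]["mask"].astype(float)
    for S in ([M] + [{n:M[n]} for n in M]):
        v,f=fit(parts,S,x0); print(list(S),v,f)
    v,f=fit(parts,M,x0)
    for n in M:
        a=render(n,parts,*v)
        b=ims[n].copy(); c,_=cv2.findContours((a>.5).astype(np.uint8),cv2.RETR_LIST,cv2.CHAIN_APPROX_NONE)
        ys,xs=np.where(a>0); y0,y1,xl,xr=max(ys.min()-15,0),ys.max()+15,max(xs.min()-15,0),xs.max()+15
        k=5 if q=="casting" else 3
        B=cv2.resize(b[y0:y1,xl:xr],None,fx=k,fy=k,interpolation=cv2.INTER_CUBIC)
        for cc in c: cv2.polylines(B,[((cc[:,0]-[xl,y0]+.5)*k).astype(int)],True,(255,0,0),1)
        cv2.imwrite(f"pics/f_{q}_{n}.png",B[:600,:400,::-1])
t=[cv2.imread(f"pics/f_{q}_{n}.png") for q in("casting","frame") for n in ims]
def pad(i,h,w): return cv2.copyMakeBorder(i[:h,:w],0,h-min(h,len(i)),0,w-min(w,i.shape[1]),0)
cv2.imwrite("pics/fit.png",np.hstack([np.vstack([pad(t[0],300,260),pad(t[1],300,260)]),np.vstack([pad(t[3],280,520),pad(np.rot90(t[2]).copy(),320,520)])]))
E
python3 f1.py
```

```text
casting side [(0.83, np.int64(910), [261.9, 315.9]), (0.26, np.int64(236), [233.4, 229.2])]
casting top [(0.66, np.int64(511), [154.3, 215.0])]
['side', 'top'] [0.5304 0.3473 0.1802] 0.22163649706457925
['side'] [0.5308 0.3483 0.1733] 0.07273351648351649
['top'] [0.5307 0.3455 0.2117] 0.14322407045009786Traceback (most recent call last):
  File "f1.py", line 11, in <module>
    v,f=fit(parts,M,x0)
        ~~~^^^^^^^^^^^^
  File "fit.py", line 22, in fit
    r=minimize(cost,x0,method="Nelder-Mead",options=dict(initial_simplex=np.array(x0)+np.array([[0,0,0],[.012,0,0],[0,.012,0],[0,0,.12]]),xatol=2e-4,fatol=1e-4))
    res = _minimize_neldermead(fun, x0, args, callback, bounds=bounds,
                               **options)
    fxr = func(xr)
    fx = function(np.copy(x), *(wrapper_args + args))
  File "fit.py", line 20, in cost
    a=render(n,parts,*v[:3],z); t+=np.abs(a-m).sum()/m.sum()
  File "fit.py", line 13, in render
    q=proj(n,p@r.T+[x,y,z]); h=cv2.convexHull(((q+.5)*s).astype(np.float32))
  File "h.py", line 12, in proj
    K,D,c,Rm=cam(n); X=(np.atleast_2d(X)-c)@Rm
             ~~~^^^
  File "h.py", line 5, in cam
    m=arm.camera_model(n); f=192/np.tan(np.radians(m["fov_y"])/2)
ValueError: time passes only in moves, steps and waits
```

```bash
sed -i 's/^def cam(n):/import functools\n@functools.cache\ndef cam(n):/' h.py; python3 f1.py | tail -5
```

```text
frame side [(0.92, np.int64(4317), [223.2, 212.0])]
frame top [(0.9, np.int64(4907), [240.5, 165.5])]
['side', 'top'] [0.6551 0.0353 0.0234] 0.20384574973119435
['side'] [0.6554 0.0354 0.0221] 0.06640896455872133
['top'] [0.655  0.0352 0.0218] 0.13317709394742205
```

View pics/fit.png

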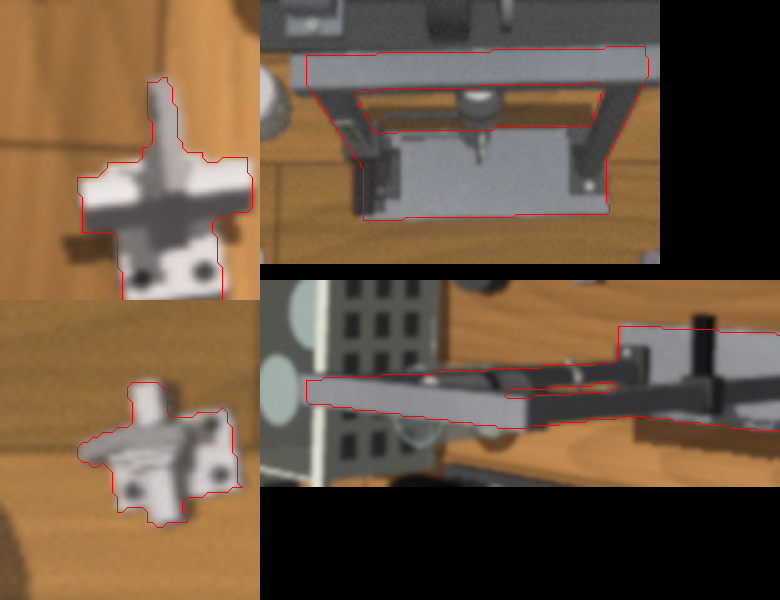

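Casting (0.5306, 0.3475, yaw 0.185) and frame (0.655, 0.0353, yaw 0.0225) fit well. Rows can't lean the tool directly, so before planning I check the interface and how the tool behaves at the edge of its reach.

Request:
{"method": "move_arm", "body": {
  "moves": [0, 0, -0.06, 0, 0, 0, -0.06, 0, 0, 0, -0.06, 0, 0, 0, -0.06, 0, 0, 0, -0.06, 0, 0, 0, -0.06, 0]
}}

```text
clock: 2.95
tcp_pos: [0.2208, 0.5301, 0.6187]
tool_rot: [0.196, 0.981, 0.001, 0.0]
contact_force: [0.2, 1.1, 1.4]
opening: 0.0857
```

Request:
{"method": "move_arm", "body": {
  "moves": [0, 0, 0, -0.145, 0, 0, 0, -0.145, 0, 0, 0, -0.145, 0, 0, 0, -0.145, -0.029, -0.048, 0, 0, -0.029, -0.048, 0, 0, -0.029, -0.048, 0, 0, -0.029, -0.048, 0, 0, -0.029, -0.048, 0, 0, -0.029, -0.048, 0, 0, -0.029, -0.048, 0, 0, -0.029, -0.048, 0, 0, -0.029, -0.048, 0, 0, -0.029, -0.048, 0, 0, 0, 0, -0.06, 0, 0, 0, -0.06, 0, 0, 0, -0.06, 0]
}}

```text
clock: 5.08
tcp_pos: [0.5323, 0.1001, 0.6988]
tool_rot: [-0.092, 0.995, 0.003, 0.03]
contact_force: [-0.4, -0.3, 0.5]
opening: 0.0851
```

```bash
python3 - <<'E'
from h import *
o=arm.get_obs();print(o["joint_pos"],o["tcp_pos"],R.from_quat(o["tool_rot"]).as_matrix().round(3))
E
```

```text
[ 0.05213009  0.37437667  0.22080192  0.01379189  2.48608298 -1.69207171] [0.53234267 0.10012862 0.69884053] [[-0.981 -0.184  0.06 ]
 [-0.183  0.983  0.012]
 [-0.061  0.    -0.998]]
```

The tool leans once the elbow limit (j3 = 0.22) is reached, towards casting +x as wanted. I keep pushing up.

Request:
{"method": "move_arm", "body": {
  "moves": [0, 0, -0.06, 0, 0, 0, -0.06, 0, 0, 0, -0.06, 0]
}}

```text
clock: 5.45
tcp_pos: [0.4549, 0.0861, 0.7538]
tool_rot: [-0.092, 0.993, 0.006, 0.067]
contact_force: [-0.4, 0.3, -0.2]
opening: 0.085
```

```bash
cat > st.py <<'E'
from h import *
o=arm.get_obs();M=R.from_quat(o["tool_rot"]).as_matrix()
print(o["clock"],o["joint_pos"].round(3),o["tcp_pos"].round(4));print(M.round(3))
z=M[:,2];print("lean deg",np.degrees(np.arccos(-z[2])),"az",np.arctan2(z[1],z[0]))
E
python3 st.py
```

```text
5.45 [ 0.02   0.261  0.221  0.039  2.526 -1.703] [0.4549 0.0861 0.7538]
[[-0.974 -0.184  0.132]
 [-0.183  0.983  0.025]
 [-0.135  0.    -0.991]]
lean deg 7.743420494061117 az 0.1865082425501505
```

Request:
{"method": "move_arm", "body": {
  "moves": [-0.0625, 0, -0.02, 0, -0.0625, 0, -0.02, 0, -0.0625, 0, -0.02, 0, -0.0625, 0, -0.02, 0, -0.0625, 0, -0.02, 0, -0.0625, 0, -0.02, 0]
}}

```text
clock: 6.2
tcp_pos: [0.6456, 0.1214, 0.6952]
tool_rot: [-0.091, 0.984, 0.015, 0.154]
contact_force: [0.2, -0.3, -0.3]
opening: 0.0855
```

```bash
python3 st.py
```

```text
6.2 [ 0.06   0.41   0.222  0.048  2.2   -1.662] [0.6456 0.1214 0.6952]
[[-0.936 -0.184  0.301]
 [-0.175  0.983  0.057]
 [-0.306  0.001 -0.952]]
lean deg 17.84017696488129 az 0.18721946645066928
```

Request:
{"method": "move_arm", "body": {
  "moves": [-0.0625, 0, -0.02, 0, -0.0625, 0, -0.02, 0, -0.0625, 0, -0.02, 0, -0.0625, 0, -0.02, 0, -0.0625, 0, -0.02, 0, -0.0625, 0, -0.02, 0]
}}

```text
clock: 6.95
tcp_pos: [0.7608, 0.1428, 0.7004]
tool_rot: [-0.089, 0.958, 0.026, 0.271]
contact_force: [-0.8, 0.6, -0.6]
opening: 0.0854
```

```bash
python3 st.py
```

```text
6.95 [ 0.068  0.46   0.222  0.066  1.91  -1.648] [0.7608 0.1428 0.7004]
[[-0.837 -0.184  0.515]
 [-0.157  0.983  0.097]
 [-0.524  0.001 -0.852]]
lean deg 31.59558869174077 az 0.1867218328929036
```

```bash
cat > plan.py <<'E'
from h import *
import sys
def plan(*pts):
    o=arm.get_obs();M=R.from_quat(o["tool_rot"]).as_matrix();p=o["tcp_pos"]
    for q in pts:
        d=M.T@(np.array(q)-p); print("to",np.round(q,4),"tool d",d.round(4),"|d|",np.linalg.norm(d).round(3)); p=np.array(q)
E
python3 - <<'E'
from plan import *
plan([.43,.328,.70],[.43,.328,.163],[.4911,.3401,.0611])
E
```

```text
to [0.43  0.328 0.7  ] tool d [ 0.2483  0.243  -0.1519] |d| 0.379
to [0.43  0.328 0.163] tool d [ 0.2813 -0.0005  0.4574] |d| 0.537
to [0.4911 0.3401 0.0611] tool d [0.0003 0.0005 0.1194] |d| 0.119
```

Request:
{"method": "move_arm", "body": {
  "moves": [0.0248, 0.0243, -0.0152, 0, 0.0248, 0.0243, -0.0152, 0, 0.0248, 0.0243, -0.0152, 0, 0.0248, 0.0243, -0.0152, 0, 0.0248, 0.0243, -0.0152, 0, 0.0248, 0.0243, -0.0152, 0, 0.0248, 0.0243, -0.0152, 0, 0.0248, 0.0243, -0.0152, 0, 0.0248, 0.0243, -0.0152, 0, 0.0248, 0.0243, -0.0152, 0]
}}

```text
clock: 8.2
tcp_pos: [0.4283, 0.3278, 0.7005]
tool_rot: [-0.089, 0.958, 0.026, 0.271]
contact_force: [0.6, 0.5, -0.4]
opening: 0.0853
```

```bash
python3 st.py; python3 - <<'E'
from plan import *
plan([.43,.328,.163],[.4911,.3401,.0611])
E
```

```text
8.2 [ 0.681  0.033  0.842 -0.256  1.764 -1.189] [0.4283 0.3278 0.7005]
[[-0.838 -0.184  0.514]
 [-0.156  0.983  0.097]
 [-0.524  0.001 -0.852]]
lean deg 31.57313004014512 az 0.18719030279040857
to [0.43  0.328 0.163] tool d [ 0.28   -0.0008  0.4589] |d| 0.538
to [0.4911 0.3401 0.0611] tool d [0.0003 0.0005 0.1194] |d| 0.119
```

Request:
{"method": "move_arm", "body": {
  "moves": [0.02, 0, 0.0328, 0, 0.02, 0, 0.0328, 0, 0.02, 0, 0.0328, 0, 0.02, 0, 0.0328, 0, 0.02, 0, 0.0328, 0, 0.02, 0, 0.0328, 0, 0.02, 0, 0.0328, 0, 0.02, 0, 0.0328, 0, 0.02, 0, 0.0328, 0, 0.02, 0, 0.0328, 0, 0.02, 0, 0.0328, 0, 0.02, 0, 0.0328, 0, 0.02, 0, 0.0328, 0, 0.02, 0, 0.0328, 0]
}}

```text
clock: 9.95
tcp_pos: [0.4316, 0.3284, 0.1619]
tool_rot: [-0.089, 0.958, 0.026, 0.271]
contact_force: [-0.1, 0.3, 0.5]
opening: 0.0851
```

```bash
python3 st.py; python3 - <<'E'
from plan import *
plan([.4911,.3401,.0611])
E
```

```text
9.95 [ 0.677  0.147  2.093 -0.574  0.471 -0.619] [0.4316 0.3284 0.1619]
[[-0.837 -0.184  0.515]
 [-0.156  0.983  0.098]
 [-0.524  0.002 -0.852]]
lean deg 31.610504315334385 az 0.18743168238456206
to [0.4911 0.3401 0.0611] tool d [0.0012 0.0004 0.1176] |d| 0.118
```

Request:
{"method": "move_arm", "body": {
  "moves": [0, 0, 0.0195, 0, 0, 0, 0.0195, 0, 0, 0, 0.0195, 0, 0, 0, 0.0195, 0, 0, 0, 0.0195, 0, 0, 0, 0.0195, 0]
}}

```text
clock: 10.7
tcp_pos: [0.4925, 0.34, 0.0628]
tool_rot: [-0.089, 0.958, 0.026, 0.271]
contact_force: [0.1, -0.0, 0.7]
opening: 0.0854
```

Request:
{"method": "move_arm", "body": {
  "moves": [0, 0, 0, 0, 0, 0, 0, 0, 0, 0, 0, 0, 0, 0, 0, 0, 0, 0, 0, 0, 0, 0, 0, 0],
  "fingers": 0,
  "squeeze": 90
}}

```text
clock: 11.45
tcp_pos: [0.4922, 0.3402, 0.0637]
tool_rot: [-0.089, 0.958, 0.026, 0.272]
contact_force: [-2.6, -1.2, 7.2]
opening: 0.0189
```

```bash
python3 st.py; python3 - <<'E'
from h import *
o=arm.get_obs();print(o["opening"],o["contact_force"],o["ft_torque"])
for n in("side","top"):
    im=arm.capture(n); 
    c=(proj(n,[.53,.345,.08])[0]).astype(int)
    cv2.imwrite(f"pics/g{n}.png",cv2.resize(im[c[1]-45:c[1]+45,c[0]-45:c[0]+45,::-1],(400,400),interpolation=cv2.INTER_CUBIC))
cv2.imwrite("pics/g.png",np.hstack([cv2.imread(f"pics/g{n}.png") for n in("side","top")]))
E
```

```text
11.45 [ 0.612  0.37   2.118 -1.004  0.26  -0.213] [0.4922 0.3402 0.0637]
[[-0.837 -0.184  0.516]
 [-0.157  0.983  0.097]
 [-0.525  0.001 -0.851]]
lean deg 31.65661387031239 az 0.18633787534877574
0.018874691570104067 [-2.58398223 -1.17503929  7.16163826] [-0.37574701  0.08184592 -0.19978258]
```

View pics/g.png

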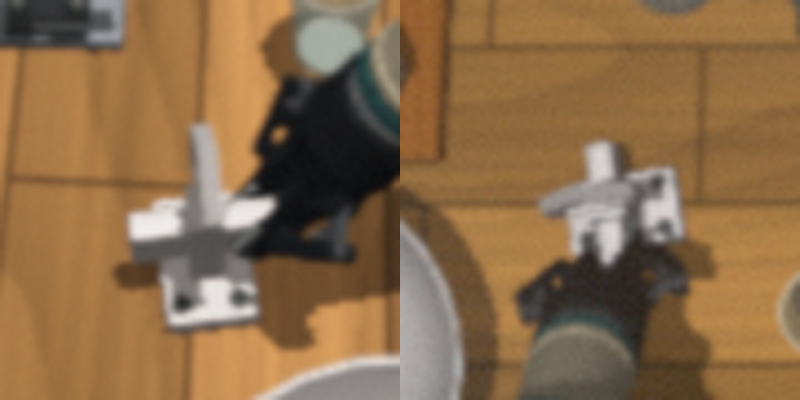

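```bash
cat > tgt.py <<'E'
from plan import *
F=np.array([.655,.0353,0]);Rf=R.from_euler("z",.0225).as_matrix()
OFF=np.array([.0384,.0073,.0863])   # eye - TCP
def eye(x,y,z): return F+Rf@np.array([x,y,z])-OFF
E
python3 - <<'E'
from tgt import *
plan([.49,.34,.23],[.45,.34,.23],[.45,eye(-.1,0,.3)[1],.23],eye(-.07,0,.279),eye(-.001,0,.279),eye(-.001,0,.2))
E
```

```text
to [0.49 0.34 0.23] tool d [-0.0854  0.0003 -0.1427] |d| 0.166
to [0.45 0.34 0.23] tool d [ 0.0335  0.0074 -0.0206] |d| 0.04
to [0.45   0.0258 0.23  ] tool d [ 0.0492 -0.3089 -0.0305] |d| 0.314
to [0.5466 0.0264 0.1927] tool d [-0.0614 -0.0172  0.0816] |d| 0.104
to [0.6156 0.028  0.1927] tool d [-0.058  -0.0112  0.0357] |d| 0.069
to [0.6156 0.028  0.1137] tool d [ 0.0415 -0.      0.0672] |d| 0.079
```

Lift first, then check that the grip holds.

Request:
{"method": "move_arm", "body": {
  "moves": [-0.005, 0, -0.0084, 0, -0.01, 0, -0.0168, 0, -0.0176, 0, -0.0294, 0, -0.0176, 0, -0.0294, 0, -0.0176, 0, -0.0294, 0, -0.0176, 0, -0.0294, 0]
}}

```text
clock: 12.3
tcp_pos: [0.4886, 0.3389, 0.2286]
tool_rot: [-0.089, 0.959, 0.025, 0.269]
contact_force: [0.4, -0.0, -3.5]
opening: 0.0193
```

```bash
cat > hold.py <<'E'
from fit import *
from tgt import OFF
import sys
np.set_printoptions(precision=4,suppress=True)
o=arm.get_obs(); e=o["tcp_pos"]+OFF; base=e-[0,0,.15]
print(o["clock"],o["tcp_pos"],o["contact_force"],o["ft_torque"],o["opening"],"pred eye",e)
T=[]
for n in("side","top"):
    im=arm.capture(n); r=arm.silhouettes("casting",n); q=arm.place_of("casting_eye",n)
    print(n,"eye pred",proj(n,e)[0],"seen",[(x["point"],x["score"]) for x in q[:2]])
    T.append(q[0]["point"] if q else None)
    a=render(n,CA,*base[:2],.185,base[2])
    if r: print("mask cover",(r[0]["mask"]*(a>.5)).sum()/r[0]["mask"].sum(),r[0]["mask"].sum(),a.sum())
    c=proj(n,base+[0,0,.1])[0].astype(int); y0=max(c[1]-45,0); x0=max(c[0]-45,0)
    B=cv2.resize(im[y0:y0+90,x0:x0+90],(400,400),interpolation=cv2.INTER_CUBIC); k=400/90
    cs,_=cv2.findContours((a>.5).astype(np.uint8),cv2.RETR_LIST,cv2.CHAIN_APPROX_NONE)
    for cc in cs: cv2.polylines(B,[((cc[:,0]-[x0,y0]+.5)*k).astype(int)],True,(255,0,0),1)
    cv2.imwrite(f"pics/h{n}.png",B[:,:,::-1])
if None not in T: print("tri",*tri(*T))
cv2.imwrite(f"pics/{sys.argv[1]}.png",np.hstack([cv2.imread(f"pics/h{n}.png") for n in("side","top")]))
E
python3 hold.py lift
```

```text
12.3 [0.4886 0.3389 0.2286] [ 0.4147 -0.0447 -3.544 ] [-0.1328  0.5574 -0.014 ] 0.019308131261838436 pred eye [0.527  0.3462 0.3149]
side eye pred [261.4949 264.0897] seen [([259.1, 263.6], 0.56)]
mask cover 0.9837067209775967 982 1137.0625
top eye pred [132.0016 205.6058] seen [([132.4, 206.8], 0.69), ([347.4, 163.9], 0.51)]
mask cover 0.9641185647425897 641 782.4375
tri [0.5284 0.345  0.3137] 0.009246898485721543
```

View pics/lift.png

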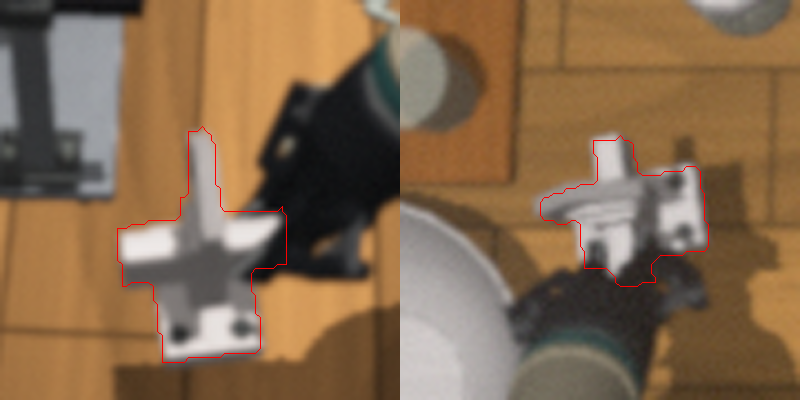

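Casting held rigidly and upright, as predicted. Next back, across and to the pose in front of the hook.

Request:
{"method": "move_arm", "body": {
  "moves": [0.0168, 0.0037, -0.0103, 0, 0.0168, 0.0037, -0.0103, 0, 0.0049, -0.0309, -0.003, 0, 0.0049, -0.0309, -0.003, 0, 0.0049, -0.0309, -0.003, 0, 0.0049, -0.0309, -0.003, 0, 0.0049, -0.0309, -0.003, 0, 0.0049, -0.0309, -0.003, 0, 0.0049, -0.0309, -0.003, 0, 0.0049, -0.0309, -0.003, 0, 0.0049, -0.0309, -0.003, 0, 0.0049, -0.0309, -0.003, 0, -0.0153, -0.0043, 0.0204, 0, -0.0153, -0.0043, 0.0204, 0, -0.0153, -0.0043, 0.0204, 0, 0, 0, 0, 0]
}}

```text
clock: 14.6
tcp_pos: [0.5226, 0.0257, 0.1976]
tool_rot: [-0.089, 0.959, 0.026, 0.268]
contact_force: [0.2, 0.5, -3.3]
opening: 0.0189
```

```bash
python3 hold.py pre; python3 st.py; python3 - <<'E'
from tgt import *
for nm,z,x in(("hook_seat",.254,0),("hook_tip",.268,-.024)):
    X=F+Rf@np.array([x,0,z])
    for n in("side","top"): print(nm,n,proj(n,X)[0],[(x["point"],x["score"]) for x in arm.place_of(nm,n)[:3]])
plan(eye(-.07,0,.279),eye(-.001,0,.279),eye(-.001,0,.2))
im=arm.capture("top");c=proj("top",F+[-.05,0,.28])[0].astype(int)
a=im[c[1]-40:c[1]+40,c[0]-50:c[0]+50]
im=arm.capture("side");c=proj("side",F+[-.05,0,.28])[0].astype(int)
b=im[c[1]-40:c[1]+40,c[0]-50:c[0]+50]
cv2.imwrite("pics/pre2.png",np.hstack([cv2.resize(i[:,:,::-1],(400,320),interpolation=cv2.INTER_CUBIC) for i in(b,a)]))
E
```

```text
14.6 [0.5226 0.0257 0.1976] [ 0.2166  0.4774 -3.2969] [-0.1221  0.6317 -0.0104] 0.0189212600946006 pred eye [0.561  0.033  0.2839]
side eye pred [254.1718 179.0372] seen [([253.9, 178.7], 0.7)]
mask cover 0.9916083916083916 715 851.5
top eye pred [243.9583 194.5657] seen [([242.5, 195.8], 0.55)]
mask cover 0.9979919678714859 498 634.5
tri [0.5592 0.0369 0.2889] 0.004906827931668462
14.9 [-0.221  0.027  2.108  0.421  0.532 -2.291] [0.522  0.026  0.2005]
[[-0.838 -0.184  0.514]
 [-0.157  0.983  0.097]
 [-0.523  0.001 -0.852]]
lean deg 31.540755129187776 az 0.18650270150391965
hook_seat side [222.89440136 185.22005921] [([222.9, 186.9], 0.38)]
hook_seat top [243.21827897 164.97067456] [([245.8, 166.3], 0.56)]
hook_tip side [230.69363769 182.23921433] [([228.2, 180.9], 0.44)]
hook_tip top [243.34938347 171.8588895 ] [([244.1, 171.4], 0.44), ([210.3, 160.5], 0.32), ([247.3, 211.9], 0.29)]
to [0.5466 0.0264 0.1927] tool d [-0.0159 -0.0039  0.0194] |d| 0.025
to [0.6156 0.028  0.1927] tool d [-0.058  -0.0112  0.0357] |d| 0.069
to [0.6156 0.028  0.1137] tool d [ 0.0414 -0.      0.0673] |d| 0.079
```

View pics/pre2.png

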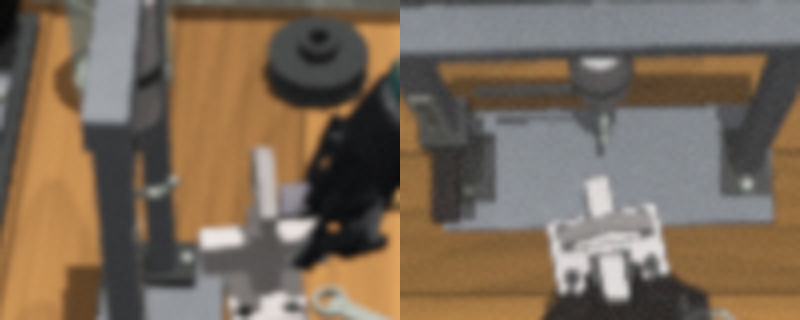

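```bash
python3 - <<'E'
from tgt import *
plan(eye(-.07,0,.281),eye(-.002,0,.281))
E
```

```text
to [0.5466 0.0264 0.1947] tool d [-0.0169 -0.0039  0.0176] |d| 0.025
to [0.6146 0.028  0.1947] tool d [-0.0572 -0.011   0.0351] |d| 0.068
```

Request:
{"method": "move_arm", "body": {
  "moves": [-0.0085, -0.002, 0.0088, 0, -0.0085, -0.002, 0.0088, 0, -0.0114, -0.0022, 0.007, 0, -0.0114, -0.0022, 0.007, 0, -0.0114, -0.0022, 0.007, 0, -0.0114, -0.0022, 0.007, 0, -0.0114, -0.0022, 0.007, 0, 0, 0, 0, 0, 0, 0, 0, 0]
}}

```text
clock: 16.32
tcp_pos: [0.6141, 0.028, 0.1941]
tool_rot: [-0.089, 0.958, 0.026, 0.27]
contact_force: [0.5, 0.6, -3.7]
opening: 0.0189
```

```bash
python3 hold.py at | head -1; python3 - <<'E'
from tgt import *
plan(eye(-.002,0,.281),eye(-.002,0,.255),eye(-.002,0,.205))
im=arm.capture("top");c=proj("top",F+[-.05,0,.28])[0].astype(int)
a=im[c[1]-40:c[1]+40,c[0]-50:c[0]+50]
im=arm.capture("side");c=proj("side",F+[-.05,0,.28])[0].astype(int)
b=im[c[1]-40:c[1]+40,c[0]-50:c[0]+50]
cv2.imwrite("pics/at2.png",np.hstack([cv2.resize(i[:,:,::-1],(400,320),interpolation=cv2.INTER_CUBIC) for i in(b,a)]))
E
```

```text
16.325 [0.6141 0.028  0.1941] [ 0.454   0.5518 -3.7424] [-0.1094  0.6295  0.0291] 0.018894944097758177 pred eye [0.6525 0.0353 0.2804]
to [0.6146 0.028  0.1947] tool d [-0.0003  0.0001  0.    ] |d| 0.0
to [0.6146 0.028  0.1687] tool d [ 0.0136 -0.      0.0222] |d| 0.026
to [0.6146 0.028  0.1187] tool d [ 0.0262 -0.      0.0426] |d| 0.05
```

View pics/at2.png

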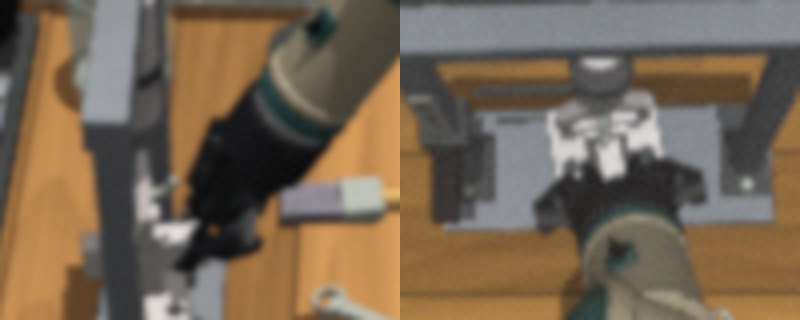

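Request:
{"method": "move_arm", "body": {
  "moves": [0.0026, 0, 0.0043, 0, 0.0026, 0, 0.0043, 0, 0.0026, 0, 0.0043, 0, 0.0026, 0, 0.0043, 0, 0.0021, 0, 0.0034, 0, 0.0021, 0, 0.0034, 0, 0.0021, 0, 0.0034, 0, 0.0021, 0, 0.0034, 0, 0.0021, 0, 0.0034, 0, 0, 0, 0, 0, 0, 0, 0, 0]
}}

```text
clock: 18.1
tcp_pos: [0.6151, 0.0277, 0.1547]
tool_rot: [-0.089, 0.958, 0.025, 0.271]
contact_force: [0.2, -0.9, -1.9]
opening: 0.0191
```

```bash
python3 hold.py d1 | head -1
```

```text
18.1 [0.6151 0.0277 0.1547] [ 0.2077 -0.8632 -1.9253] [-0.1887  0.3514 -0.1672] 0.019128091016186972 pred eye [0.6535 0.035  0.241 ]
```

Request:
{"method": "move_arm", "body": {
  "moves": [0.0016, 0, 0.0026, 0, 0.0016, 0, 0.0026, 0, 0.0016, 0, 0.0026, 0, 0.0016, 0, 0.0026, 0, 0, 0, 0, 0, 0, 0, 0, 0, 0, 0, 0, 0]
}}

```text
clock: 19.27
tcp_pos: [0.6149, 0.0278, 0.1424]
tool_rot: [-0.089, 0.958, 0.025, 0.271]
contact_force: [1.2, -2.0, 0.8]
opening: 0.0189
```

```bash
python3 - <<'E'
from h import *
for i in range(6):
    arm.capture("side"); o=arm.get_obs(); print(o["clock"],o["tcp_pos"].round(4),o["contact_force"].round(2),o["ft_torque"].round(2))
E
```

```text
19.325 [0.6149 0.0278 0.1424] [ 1.75 -1.18  1.26] [-0.14  0.15 -0.23]
19.375 [0.6149 0.0278 0.1424] [ 1.27 -1.82 -0.03] [-0.18  0.19 -0.22]
19.425 [0.6149 0.0278 0.1424] [ 0.74 -1.58  0.4 ] [-0.12  0.15 -0.21]
19.475 [0.6149 0.0278 0.1424] [ 0.38 -1.15 -0.08] [-0.09  0.2  -0.19]
19.525 [0.6149 0.0278 0.1424] [ 1.67 -1.37  0.78] [-0.1   0.14 -0.22]
19.575 [0.6149 0.0278 0.1423] [ 0.2  -1.91 -0.08] [-0.13  0.15 -0.24]
```

Request:
{"method": "move_arm", "body": {
  "moves": [0.001, 0, 0.0017, 0, 0.001, 0, 0.0017, 0, 0, 0, 0, 0, 0, 0, 0, 0]
}}

```text
clock: 20.08
tcp_pos: [0.6149, 0.0278, 0.1383]
tool_rot: [-0.089, 0.958, 0.025, 0.271]
contact_force: [1.7, -1.3, 1.1]
opening: 0.0186
```

```bash
python3 - <<'E'
from h import *
f=[];t=[]
for i in range(8):
    arm.capture("side"); o=arm.get_obs(); f.append(o["contact_force"]);t.append(o["ft_torque"])
print(o["tcp_pos"],np.mean(f,0),np.mean(t,0))
E
```

```text
[0.61487193 0.02785459 0.13834015] [ 1.16242053 -2.12142684  0.78991704] [-0.12746834  0.10379235 -0.23970948]
```

Request:
{"method": "move_arm", "body": {
  "moves": [0, 0, 0, 0, 0, 0, 0, 0, 0, 0, 0, 0, 0, 0, 0, 0, 0, 0, 0, 0],
  "fingers": 0.7
}}

```text
clock: 21.1
tcp_pos: [0.6147, 0.0279, 0.1381]
tool_rot: [-0.089, 0.958, 0.026, 0.271]
contact_force: [0.2, -0.6, 0.5]
opening: 0.0599
```

```bash
python3 hold.py rel;  python3 st.py
```

```text
21.1 [0.6147 0.0279 0.1381] [ 0.2382 -0.5533  0.4604] [-0.1093  0.2461 -0.0158] 0.05988374240127428 pred eye [0.6531 0.0352 0.2244]
side eye pred [223.9972 191.7159] seen [([220.3, 190.2], 0.7), ([192.5, 310.5], 0.69)]
mask cover 0.9076517150395779 379 773.25
top eye pred [243.3905 167.6993] seen [([242.4, 167.3], 0.73)]
mask cover 0.9558498896247241 453 589.375
tri [0.6584 0.0377 0.2319] 0.01106622067015924
21.4 [-0.17   0.247  2.032  0.508  0.385 -2.353] [0.6148 0.0279 0.1382]
[[-0.837 -0.184  0.514]
 [-0.157  0.983  0.097]
 [-0.523  0.001 -0.852]]
lean deg 31.567076985854523 az 0.18637413350955137
```

View pics/rel.png

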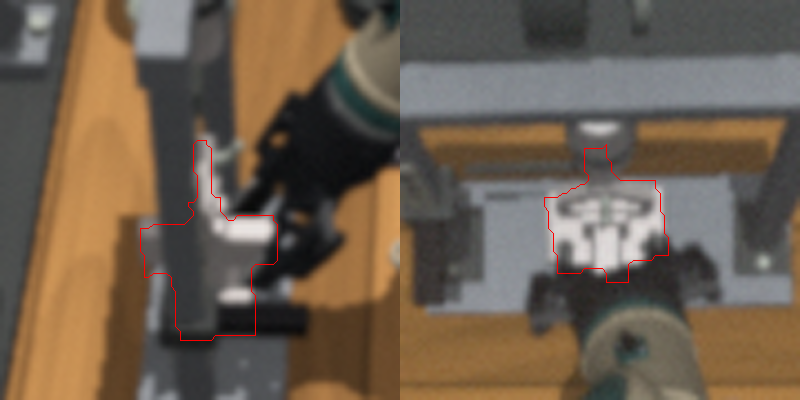

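Request:
{"method": "move_arm", "body": {
  "moves": [0, 0, -0.005, 0, 0, 0, -0.01, 0, 0, 0, -0.015, 0, 0, 0, -0.02, 0, 0, 0, -0.02, 0, 0, 0, -0.02, 0, 0, 0, -0.02, 0, 0, 0, -0.03, 0, 0, 0, -0.04, 0, 0, 0, -0.04, 0, 0, 0, -0.04, 0, 0, 0, 0, 0, 0, 0, 0, 0, 0, 0, 0, 0, 0, 0, 0, 0]
}}

```text
clock: 23.28
tcp_pos: [0.481, 0.0029, 0.3584]
tool_rot: [-0.089, 0.958, 0.026, 0.27]
contact_force: [-0.6, 0.8, -1.1]
opening: 0.0595
```

```bash
cat > look.py <<'E'
from fit import *
from tgt import F,Rf
np.set_printoptions(precision=4,suppress=True)
import sys
W=lambda x,y,z:F+Rf@np.array([x,y,z])
def zof(n,p,x,y):  # height of a pixel known to lie on the vertical line frame(x,y)
    g=np.arange(.1,.45,.0005); q=proj(n,np.array([W(x,y,z) for z in g])); return g[np.argmin(((q-p)**2).sum(1))],np.sqrt(((q-p)**2).sum(1).min())
if __name__=="__main__":
    ims={}
    for k in range(3):
      for n in("side","top"):
        ims[n]=arm.capture(n)
        for nm,x,y in(("pointer_tip",0,.091),("hook_seat",0,0),("casting_eye",0,0),("marker_edge",0,.1),("marker_tab",-.055,.125)):
            r=arm.place_of(nm,n)
            if k<1 or nm=="pointer_tip": print(n,nm,[(np.array(q["point"]),round(q["score"],2),*zof(n,np.array(q["point"]),x,y)) for q in r[:2]])
    o=arm.get_obs();print(o["clock"],o["tcp_pos"])
    out=[]
    for n in("side","top"):
        c=proj(n,W(0,.07,.26))[0].astype(int)
        out.append(cv2.resize(ims[n][c[1]-30:c[1]+30,c[0]-20:c[0]+20,::-1],(400,600),interpolation=cv2.INTER_CUBIC)); print(n,"crop origin",c-[20,30])
    cv2.imwrite(f"pics/{sys.argv[1]}.png",np.hstack(out))
E
python3 look.py hang
```

```text
side pointer_tip [(array([223.7, 203.4]), 0.57, np.float64(0.2765000000000002), np.float64(3.5098997194899066))]
side hook_seat [(array([224.5, 193.5]), 0.59, np.float64(0.2160000000000001), np.float64(0.9780467348654913)), (array([235.3, 209.6]), 0.25, np.float64(0.13400000000000004), np.float64(10.529845080591995))]
side casting_eye [(array([221.3, 191.3]), 0.91, np.float64(0.22700000000000012), np.float64(2.0482431976910327)), (array([225.5, 192.2]), 0.61, np.float64(0.2215000000000001), np.float64(2.0719779495878443))]
side marker_edge [(array([221.6, 220.6]), 0.75, np.float64(0.2095000000000001), np.float64(0.3744258388212961))]
side marker_tab [(array([241.2, 229.8]), 0.61, np.float64(0.2000000000000001), np.float64(1.5964194930499238))]
top pointer_tip [(array([212.5, 163.7]), 0.48, np.float64(0.2795000000000002), np.float64(0.5056718097042495))]
top hook_seat [(array([242.8, 167.8]), 0.43, np.float64(0.2150000000000001), np.float64(0.6205147257827214))]
top casting_eye [(array([242.3, 168. ]), 0.79, np.float64(0.2130000000000001), np.float64(1.133646751492649)), (array([200.1
[... 296 characters left out ...]
ointer_tip [(array([221.6, 201.9]), 0.62, np.float64(0.28400000000000014), np.float64(1.5464139580842484))]
top pointer_tip [(array([244.7, 163.8]), 0.74, np.float64(0.1), np.float64(29.924965274311315)), (array([215.8, 169.8]), 0.71, np.float64(0.19050000000000009), np.float64(1.062791343440979))]
side pointer_tip [(array([224.4, 202.1]), 0.5, np.float64(0.28200000000000014), np.float64(4.31870509483963)), (array([240.5, 227.4]), 0.16, np.float64(0.15650000000000006), np.float64(18.18853484098356))]
top pointer_tip [(array([208.4, 161.6]), 0.52, np.float64(0.32050000000000023), np.float64(2.398479528212537))]
25.075 [0.4811 0.0027 0.3597]
side crop origin [201 171]
top crop origin [199 135]
```

View pics/hang.png

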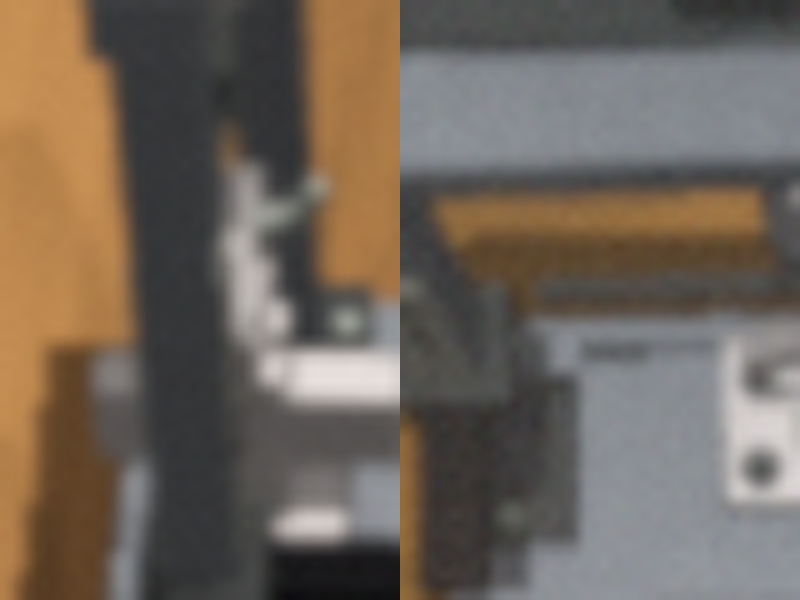

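Casting hangs still on the hook (tip at crop (315,187) = px (232,190), side). I measure the sink precisely from the hook tip's shift since the empty picture and from a casting fit with free height.

```bash
cat > sink.py <<'E'
from look import *
im0=cv2.resize(cv2.imread("pics/side0.png"),(512,384),interpolation=cv2.INTER_AREA)[:,:,::-1].astype(np.float32)
im=np.mean([arm.capture("side") for _ in range(5)],0).astype(np.float32)
g0=im0.mean(2);g=im.mean(2)
print("slope px/mm",(proj("side",W(-.024,0,.238))[0]-proj("side",W(-.024,0,.268))[0])/30)
def blob(g,c,h=5):
    r0,c0=int(c[1])-h,int(c[0])-h; w=g[r0:r0+2*h+1,c0:c0+2*h+1]
    print(w.astype(int)[:, :])
p=proj("side",W(-.024,0,.264))[0];print(p);blob(g0,p)
q=[232,189];print(q);blob(g,q)
masks=[arm.silhouettes("casting","side"),]
m=masks[0][0]["mask"].astype(float)
post=render("side",FR,F[0],F[1],.0225)
# occluder: left post + marker; count only pixels off the frame silhouette
from scipy.optimize import minimize
def cost(v):
    a=render("side",CA,*v[:3],v[3]); k=(post<.01)
    return np.abs(a-m)[k][:].sum()
for yaw in(.185,.1,.02):
    x0=np.array([F[0],F[1],yaw,.07])
    r=minimize(cost,x0,method="Nelder-Mead",options=dict(initial_simplex=x0+np.vstack([np.zeros(4),np.diag([.006,.006,.08,.008])]),xatol=2e-4,fatol=.05)); print("casting fit",r.x,r.fun,"eye z",r.x[3]+.15)
E
python3 sink.py
```

```text
slope px/mm [0.0126 0.2227]
[230.7447 183.1422]
[[ 57  50  49  49  50  58  78 100 113 115 113]
 [ 58  49  49  49  51  57  77  99 113 115 112]
 [ 61  50  48  48  49  56  76  98 113 115 112]
 [ 62  51  49  49  50  55  76 100 113 114 112]
 [ 62  51  48  49  50  59  85 109 117 114 112]
 [ 63  52  50  50  54  70 102 123 123 115 112]
 [ 68  59  59  61  68  80 103 119 118 111 111]
 [ 82  85  91  93  95  93  94 101 107 108 110]
 [ 95 115 126 121 109  95  86  94 104 108 110]
 [ 93 113 123 114  96  81  78  92 106 108 111]
 [ 82  87  90  84  71  63  70  91 105 108 111]]
[232, 189]
[[ 52  52  52  54  70 101 117 118 117 118 118]
 [ 52  52  52  52  68 100 115 116 116 118 118]
 [ 58  53  51  52  68  99 114 114 115 118 119]
 [ 75  58  52  54  71 102 115 113 115 119 119]
 [ 90  62  54  58  84 117 122 115 115 118 119]
 [ 96  66  58  69 101 132 132 118 117 119 120]
 [109  85  80  86  99 117 119 116 118 120 120]
 [135 126 117 106  93  93 103 112 118 121 120]
 [151 142 124 102  83  85 100 113 119 120 121]
 [130 115  97  79  70  81 100 114 120 121 121]
 [103  81  68  60  61  78 100 115 121 121 120]]
casting fit [0.6514 0.0336 0.2055 0.0751] 14.75 eye z 0.2251395102594979
casting fit [0.6497 0.0404 0.0325 0.0742] 10.6875 eye z 0.22416050370416046
casting fit [0.65   0.0356 0.087  0.0724] 11.125 eye z 0.22242406812449916
```

```bash
cat > mark.py <<'E'
from look import *
TAB=box(-.078,-.018,.115,.135,-.007,.007); COL=box(-.019,.019,.106,.144,-.011,.011)
def rp(parts,z,n): return render(n,[p+[0,0,z] for p in parts],F[0],F[1],.0225)
if __name__=="__main__":
  for n in("side","top"):
    im=np.mean([arm.capture(n) for _ in range(3)],0)
    r=arm.silhouettes("marker_tab",n)
    if r:
        m=r[0]["mask"].astype(float)
        for nm,P in(("tab+collar",[TAB,COL]),("tab",[TAB])):
            zs=np.arange(.18,.35,.001); c=[np.abs(rp(P,z,n)-m).sum() for z in zs]; print(n,r[0]["score"],nm,zs[np.argmin(c)],min(c),m.sum())
    # photometric: tab-only columns, dark-edge contrast
    g=im.mean(2); zs=np.arange(.19,.35,.001); best=[]
    T=box(-.076,-.022,.115,.135,-.007,.007)
    for z in zs:
        a=rp([T],z,n)>.9; b=rp([T+0],z,n)>0; d=cv2.dilate(b.astype(np.uint8),np.ones((5,5)))>0
        best.append(g[a].mean()-g[d&~b].mean())
    print(n,"contrast z",zs[np.argmin(best)],min(best))
E
python3 mark.py
python3 - <<'E'
from look import *
# sub-pixel sink: vertical profile right edge patch
im0=cv2.resize(cv2.imread("pics/side0.png"),(512,384),interpolation=cv2.INTER_AREA).mean(2).astype(np.float32)
im=np.mean([arm.capture("side") for _ in range(3)],0).mean(2).astype(np.float32)
def prof(g): 
    w=g[:,231:234].mean(1); return w
a=prof(im0)[176:190];b=prof(im)[180:197]
print(a.round(0),b.round(0))
print(arm.get_obs()["clock"])
E
```

```text
side 0.75 tab+collar 0.20800000000000002 161.5625 225.0
side 0.75 tab 0.21200000000000002 137.4375 225.0
side contrast z 0.20700000000000002 -71.12586238198983
top 0.66 tab+collar 0.193 107.25 252.0
top 0.66 tab 0.202 118.1875 252.0
top contrast z 0.203 -31.711439159224845
[ 97.  97.  97.  97.  96.  96. 104. 117. 114. 101.  95.  92.  89.  86.] [101.  99.  99.  98.  97.  95.  94.  96. 108. 122. 113.  96.  90.  84.
  80.  79.  80.]
25.925
```

Request:
{"method": "move_arm", "body": {
  "moves": [0, 0, 0, 0.139],
  "fingers": 0.6
}}

```text
clock: 26.05
tcp_pos: [0.4811, 0.0027, 0.3597]
tool_rot: [-0.02, 0.962, 0.045, 0.268]
contact_force: [0.9, -0.3, 0.4]
opening: 0.0511
```

```bash
python3 st.py; python3 - <<'E'
from look import W
from plan import *
o=arm.get_obs();M=R.from_quat(o["tool_rot"]).as_matrix()
t=W(-.058,.125,.207)-.006*M[:,2]
plan(t-.11*M[:,2],t)
print(M.T@[0,0,.01])
E
```

```text
26.05 [-0.326 -0.178  1.862  0.312  0.989 -2.049] [0.4811 0.0027 0.3597]
[[-0.855 -0.063  0.514]
 [-0.015  0.995  0.097]
 [-0.518  0.075 -0.852]]
lean deg 31.56425116191399 az 0.1864393780385926
to [0.5345 0.1477 0.3058] tool d [-0.02    0.1369  0.0875] |d| 0.164
to [0.5911 0.1584 0.2121] tool d [ 0.   -0.    0.11] |d| 0.11
[-0.0052  0.0008 -0.0085]
```

Request:
{"method": "move_arm", "body": {
  "moves": [-0.004, 0.0274, 0.0175, 0, -0.004, 0.0274, 0.0175, 0, -0.004, 0.0274, 0.0175, 0, -0.004, 0.0274, 0.0175, 0, -0.004, 0.0274, 0.0175, 0, 0, 0, 0, 0]
}}

```text
clock: 26.8
tcp_pos: [0.5339, 0.1496, 0.3043]
tool_rot: [-0.024, 0.962, 0.045, 0.267]
contact_force: [0.6, 0.2, -0.2]
opening: 0.0514
```

```bash
python3 - <<'E'
from look import W
from plan import *
o=arm.get_obs();M=R.from_quat(o["tool_rot"]).as_matrix()
t=W(-.058,.125,.207)-.006*M[:,2]
print(o["tcp_pos"]);plan(t)
E
```

```text
[0.5339 0.1496 0.3043]
to [0.5911 0.1584 0.2121] tool d [-0.0016 -0.002   0.1088] |d| 0.109
```

Request:
{"method": "move_arm", "body": {
  "moves": [0, -0.001, 0.018, 0, 0, -0.001, 0.018, 0, 0, 0, 0.018, 0, 0, 0, 0.018, 0, 0, 0, 0.018, 0, 0, 0, 0.018, 0, 0, 0, 0, 0]
}}

```text
clock: 27.68
tcp_pos: [0.5895, 0.1553, 0.2124]
tool_rot: [-0.022, 0.962, 0.044, 0.267]
contact_force: [0.4, -0.5, -0.0]
opening: 0.0512
```

```bash
python3 st.py|head -1; python3 - <<'E'
from look import *
o=[]
for n in("side","top"):
    im=arm.capture(n); c=proj(n,W(-.05,.1,.22))[0].astype(int)
    o.append(cv2.resize(im[c[1]-40:c[1]+40,c[0]-40:c[0]+40,::-1],(400,400),interpolation=cv2.INTER_CUBIC))
cv2.imwrite("pics/tab.png",np.hstack(o))
E
```

```text
27.675 [ 0.126  0.142  1.938  0.062  0.515 -1.535] [0.5895 0.1553 0.2124]
```

View pics/tab.png

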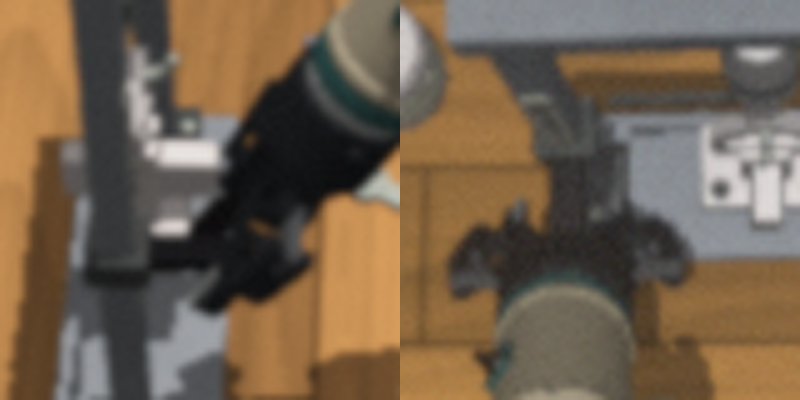

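Tab lies centred between the fingers. Close.

Request:
{"method": "move_arm", "body": {
  "moves": [0, 0.002, 0, 0, 0, 0, 0, 0, 0, 0, 0, 0, 0, 0, 0, 0, 0, 0, 0, 0, 0, 0, 0, 0],
  "fingers": 0,
  "squeeze": 60
}}

```text
clock: 28.52
tcp_pos: [0.5896, 0.1568, 0.2144]
tool_rot: [-0.022, 0.962, 0.043, 0.269]
contact_force: [-1.6, -6.5, 1.5]
opening: 0.0194
```

```bash
python3 - <<'E'
from plan import *
o=arm.get_obs();M=R.from_quat(o["tool_rot"]).as_matrix()
print(o["tcp_pos"],o["opening"],o["contact_force"],M.T@[0,0,.08])
E
```

```text
[0.58959832 0.15683189 0.21441714] 0.019429858265232094 [-1.58433163 -6.51771412  1.49854375] [-0.04153868  0.00570205 -0.0681324 ]
```

Request:
{"method": "move_arm", "body": {
  "moves": [-0.0049, -0.0003, -0.0081, 0, -0.0049, 0.0007, -0.0081, 0, -0.0049, 0.0007, -0.0081, 0, -0.0049, 0.0007, -0.0081, 0, -0.0049, 0.0007, -0.0081, 0, -0.0049, 0.0007, -0.0081, 0, -0.0049, 0.0007, -0.0081, 0, -0.0049, 0.0007, -0.0081, 0, 0, 0, 0, 0, 0, 0, 0, 0]
}}

```text
clock: 29.78
tcp_pos: [0.5896, 0.1568, 0.2908]
tool_rot: [-0.022, 0.962, 0.044, 0.269]
contact_force: [-1.7, -4.9, 3.0]
opening: 0.0194
```

```bash
python3 -c "
from h import *
o=arm.get_obs();print(o['tcp_pos'],o['opening'],o['contact_force'])"; python3 mark.py; python3 look.py lev
```

```text
[0.58958078 0.15677962 0.29076003] 0.019397672650848862 [-1.74324447 -4.89472616  2.95346846]
side 0.56 tab+collar 0.2830000000000001 214.3125 205.0
side 0.56 tab 0.2870000000000001 212.0 205.0
side contrast z 0.2790000000000001 -36.64812418526187
top 0.7 tab+collar 0.2740000000000001 186.9375 186.0
top 0.7 tab 0.3040000000000001 113.5625 186.0
top contrast z 0.2970000000000001 -14.643939393939398
side pointer_tip [(array([222.9, 200.4]), 0.41, np.float64(0.29000000000000015), np.float64(2.969847466489664))]
side hook_seat [(array([270.9, 155.8]), 0.59, np.float64(0.36250000000000027), np.float64(50.08276284591431)), (array([227.8, 196.3]), 0.51, np.float64(0.2015000000000001), np.float64(4.056003825024442))]
side casting_eye [(array([221.4, 192.8]), 0.77, np.float64(0.2200000000000001), np.float64(2.0617495456709354)), (array([291.3, 220.4]), 0.3, np.float64(0.1), np.float64(66.09286037654411))]
side marker_edge [(array([229.1, 236.3]), 0.62, np.float64(0.12850000000000003), np.float64(6.478259786656639))]
side marker_tab [(array([236.2, 212.5]), 0.56, np.float64(0.2815000000000002)
[... 866 characters left out ...]
([244.8, 169.3]), 0.34, np.float64(0.1), np.float64(43.67045846039219))]
side pointer_tip [(array([225.9, 221.9]), 0.49, np.float64(0.19000000000000009), np.float64(4.115064604412033)), (array([219.4, 199.7]), 0.46, np.float64(0.29400000000000015), np.float64(0.4608849742804142))]
top pointer_tip [(array([211.5, 161. ]), 0.39, np.float64(0.3125000000000002), np.float64(0.680268090253016))]
side pointer_tip [(array([224.1, 200.5]), 0.49, np.float64(0.28900000000000015), np.float64(4.156810247350471))]
top pointer_tip [(array([212.9, 162.2]), 0.65, np.float64(0.2935000000000002), np.float64(1.4770208347882336))]
31.975 [0.5896 0.1568 0.2908]
side crop origin [201 171]
top crop origin [199 135]
```

View pics/lev.png

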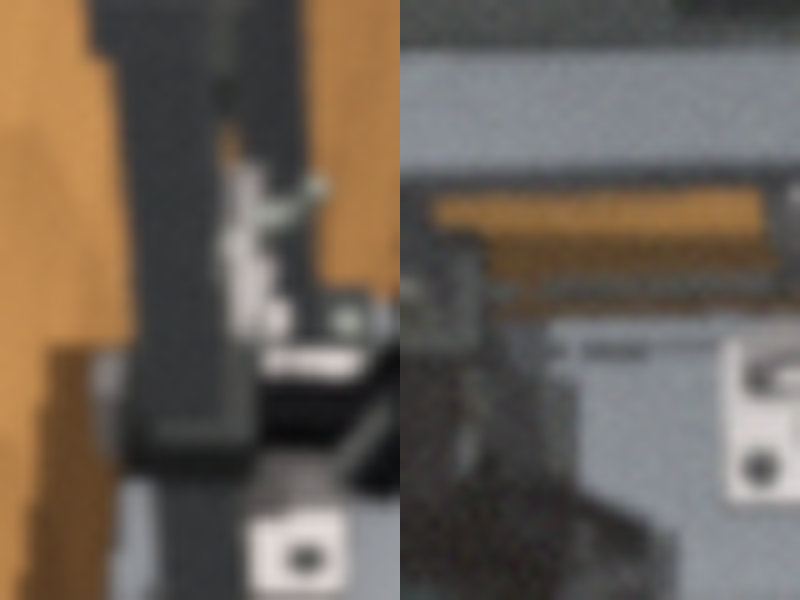

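Fin and pointer lie nearly in line in the top crop (fin end about (535,293), pointer end about (548,290)). I refine the sink by shifts since the empty pictures, using averaged frames.

```bash
cat > ref.py <<'E'
from look import *
S=np.mean([arm.capture("side") for _ in range(8)],0).mean(2).astype(np.float32)
T=np.mean([arm.capture("top") for _ in range(12)],0).mean(2).astype(np.float32)
np.save("T.npy",T);np.save("S.npy",S)
ld=lambda n:cv2.resize(cv2.imread(f"pics/{n}0.png"),(512,384),interpolation=cv2.INTER_AREA).mean(2).astype(np.float32)
S0,T0=ld("side"),ld("top")
# (1) hook-tip patch: template from empty picture searched in loaded one, upsampled
u=lambda g:cv2.resize(g,None,fx=10,fy=10,interpolation=cv2.INTER_CUBIC)
for (a,b,c,d) in((179,188,229,236),(180,187,229,235),(180,187,230,236)):
    A=u(S0[a:b,c:d]);B=u(S[a+2:b+10,c-1:d+3]); m=cv2.matchTemplate(B,A,cv2.TM_CCOEFF_NORMED);_,v,_,p=cv2.minMaxLoc(m)
    dx,dy=p[0]/10-1,p[1]/10+2; print("tip shift",dx,dy,"score",v,"sink mm",dy/.2227)
# (2) pointer rows, top
print("top row per mm z, per mm x:",(proj("top",W(0,.06,.29))-proj("top",W(0,.06,.28)))[0]/10,(proj("top",W(.01,.06,.28))-proj("top",W(0,.06,.28)))[0]/10)
print("pred row pointer z.287",proj("top",[W(0,y,.287) for y in(.04,.06,.08,.091,.1)]),"below it",proj("top",W(0,.06,.012))[0])
for nm,g in(("empty",T0),("loaded",T)):
    print(nm); print(g[156:174,204:236:1].astype(int))
E
python3 ref.py
```

```text
tip shift 0.30000000000000004 5.6 score 0.9877387285232544 sink mm 25.145936237090254
tip shift 0.30000000000000004 5.5 score 0.9902850985527039 sink mm 24.69690166142793
tip shift 0.19999999999999996 5.6 score 0.9871537089347839 sink mm 25.145936237090254
top row per mm z, per mm x: [-0.0245 -0.0779] [-0.0055 -0.3326]
pred row pointer z.287 [[229.2945 162.8292]
 [222.4243 163.0208]
 [215.5562 163.2139]
 [211.7801 163.3208]
 [208.6915 163.4086]] below it [227.8264 180.1819]
empty
[[ 99 100 101 102 101 102 102 102 103 102 102 103 102 101 102 102 103 105
  106 106 106 109 110 110 110 111 112 110 111 109 101  84]
 [ 99 100  98  97  96  97  95  96  97  97  98  99 100 100 100 100 100 101
  102 102 102 104 104 104 105 104 104 103 105 103  98  86]
 [ 92  92  88  81  82  82  81  82  82  82  83  86  87  86  86  85  86  84
   86  86  86  85  85  87  87  85  84  86  88  87  84  78]
 [ 80  79  75  72  70  71  72  73  72  72  73  74  74  74  76  74  71  76
   77  76  75  74  75  76  77  76  75  76  76  75  73  72]
 [ 69  69  68  67  68  69  69  70  71  70  72  73  71  72  73  73  73  74
   73  75
[... 3481 characters left out ...]
0 129 129 131 137 144 142 141 141]
 [ 76  75  72  58  59  72  80  82  83  88 102 113 126 114 108 107 106 107
  106 109 114 116 116 116 116 116 125 150 169 152 144 144]
 [ 61  61  59  55  57  66  78  82  82  87  96 109 123 110 100 100 101  99
   99 107 121 127 127 128 127 127 135 164 180 155 139 134]
 [ 51  57  58  56  58  61  71  79  80  92 113 123 131 128 125 124 125 125
  124 127 135 138 138 139 138 139 145 171 181 143 117 113]
 [ 52  64  67  61  59  59  64  69  73  89 108 116 125 134 139 137 138 138
  137 138 140 139 140 140 140 140 148 173 179 132  98 103]
 [ 52  67  72  66  60  59  59  61  66  81  92  96 108 132 139 140 139 139
  140 140 140 139 140 140 140 138 147 173 182 138 102 104]]
```

Estimates agree only to a few mm: the hook tip gives a sink of 25 mm, force about 27, networks about 29. The marker's absolute height I can calibrate against its upper stop (340 mm), so I go up there first.

Request:
{"method": "move_arm", "body": {
  "moves": [-0.0043, 0.0006, -0.0071, 0, -0.0043, 0.0006, -0.0071, 0, -0.0043, 0.0006, -0.0071, 0, -0.0043, 0.0006, -0.0071, 0, -0.0043, 0.0006, -0.0071, 0, -0.0043, 0.0006, -0.0071, 0, 0, 0, 0, 0]
}}

```text
clock: 33.85
tcp_pos: [0.5896, 0.1568, 0.3399]
tool_rot: [-0.022, 0.962, 0.044, 0.269]
contact_force: [0.7, -4.8, 0.3]
opening: 0.0193
```

Request:
{"method": "move_arm", "body": {
  "moves": [-0.0016, 0.0002, -0.0026, 0, 0, 0, 0, 0]
}}

```text
clock: 34.1
tcp_pos: [0.5895, 0.1567, 0.3421]
tool_rot: [-0.022, 0.962, 0.044, 0.268]
contact_force: [3.6, -3.7, -2.5]
opening: 0.0197
```

Request:
{"method": "move_arm", "body": {
  "moves": [-0.0016, 0.0002, -0.0026, 0, 0, 0, 0, 0]
}}

```text
clock: 34.35
tcp_pos: [0.5895, 0.1567, 0.3446]
tool_rot: [-0.022, 0.962, 0.044, 0.268]
contact_force: [5.2, -3.3, -4.6]
opening: 0.0193
```

Request:
{"method": "move_arm", "body": {
  "moves": [-0.001, 0.0001, -0.0017, 0, 0, 0, 0, 0]
}}

```text
clock: 34.6
tcp_pos: [0.5895, 0.1567, 0.3448]
tool_rot: [-0.022, 0.962, 0.044, 0.267]
contact_force: [8.8, -2.9, -10.6]
opening: 0.0197
```

Request:
{"method": "move_arm", "body": {
  "moves": [-0.001, 0.0001, -0.0017, 0, 0, 0, 0, 0]
}}

```text
clock: 34.85
tcp_pos: [0.5895, 0.1567, 0.3449]
tool_rot: [-0.022, 0.963, 0.043, 0.266]
contact_force: [13.6, -2.7, -15.6]
opening: 0.0198
```

Request:
{"method": "move_arm", "body": {
  "moves": [-0.001, 0.0001, -0.0017, 0, 0, 0, 0, 0]
}}

```text
clock: 35.1
tcp_pos: [0.5894, 0.1567, 0.3451]
tool_rot: [-0.022, 0.963, 0.043, 0.265]
contact_force: [17.8, -0.8, -23.1]
opening: 0.0196
```

Stop at TCP z = 0.3447, so marker_edge = TCP z − 0.0047 (and it started at 0.2097, which agrees with the network's 0.2095). Target marker height is about 0.288, i.e. TCP z of about 0.2927.

Request:
{"method": "move_arm", "body": {
  "moves": [0.0042, -0.0006, 0.0068, 0, 0.0042, -0.0006, 0.0068, 0, 0.0042, -0.0006, 0.0068, 0, 0.0042, -0.0006, 0.0068, 0, 0.0042, -0.0006, 0.0068, 0, 0.0042, -0.0006, 0.0068, 0, 0, 0, 0, 0, 0, 0, 0, 0]
}}

```text
clock: 36.1
tcp_pos: [0.5895, 0.1568, 0.3043]
tool_rot: [-0.022, 0.962, 0.044, 0.27]
contact_force: [3.4, -4.6, -1.8]
opening: 0.0194
```

```bash
python3 st.py
```

```text
36.1 [ 0.13   0.06   1.785  0.043  0.744 -1.511] [0.5895 0.1568 0.3043]
[[-0.854 -0.066  0.517]
 [-0.019  0.995  0.097]
 [-0.521  0.073 -0.851]]
lean deg 31.719751653817223 az 0.18501868853627457
```

Request:
{"method": "move_arm", "body": {
  "moves": [0.003, -0.0004, 0.005, 0, 0.003, -0.0004, 0.005, 0, 0, 0, 0, 0, 0, 0, 0, 0]
}}

```text
clock: 36.6
tcp_pos: [0.5896, 0.1568, 0.2928]
tool_rot: [-0.022, 0.962, 0.044, 0.27]
contact_force: [1.3, -4.6, -0.5]
opening: 0.0193
```

```bash
python3 - <<'E'
from look import *
print(arm.get_obs()["tcp_pos"])
ld=lambda n:cv2.resize(cv2.imread(f"pics/{n}0.png"),(512,384),interpolation=cv2.INTER_AREA).mean(2).astype(np.float32)
z=[]
for k in range(5):
    arm.capture("side")
    for nm,x,y in(("pointer_tip",0,.091),("hook_tip",-.024,0),("casting_eye",0,0)):
        r=arm.place_of(nm,"side"); print(nm,[(np.round(zof("side",np.array(q["point"]),x,y),4),round(q["score"],2)) for q in r[:1]])
T=np.mean([arm.capture("top") for _ in range(10)],0).mean(2)
print(T[159:168,205:222].astype(int))
print(arm.get_obs()["clock"])
E
```

```text
[0.5896 0.1568 0.2928]
pointer_tip [(array([0.2855, 1.174 ]), 0.61)]
hook_tip [(array([0.246 , 0.7303]), 0.42)]
casting_eye [(array([0.2345, 3.2316]), 0.61)]
pointer_tip []
hook_tip [(array([0.2575, 1.0775]), 0.42)]
casting_eye [(array([0.2285, 1.3875]), 0.57)]
pointer_tip [(array([0.2935, 3.4456]), 0.48)]
hook_tip [(array([0.2465, 2.4387]), 0.59)]
casting_eye [(array([0.234 , 3.5381]), 0.83)]
pointer_tip [(array([0.2755, 3.3933]), 0.42)]
hook_tip []
casting_eye []
pointer_tip [(array([0.281 , 4.5008]), 0.6)]
hook_tip [(array([0.2485, 2.6672]), 0.42)]
casting_eye [(array([0.233 , 3.9599]), 0.58)]
[[ 58  58  60  68  70  71  69  71  71  71  71  72  70  71  72  71  72]
 [ 68  66  59  64  68  69  68  68  68  68  69  68  68  67  68  68  68]
 [ 76  73  60  65  68  70  68  68  70  70  70  69  69  69  69  69  69]
 [ 77  75  64  68  72  73  69  70  72  73  74  73  72  73  73  73  74]
 [ 78  75  69  73  75  74  68  71  74  75  74  74  74  74  74  75  76]
 [ 79  77  70  75  75  71  67  69  72  72  70  68  69  68  68  71  72]
 [ 79  76  66  66  69  66  65  69  69  69  68  69  69  69  69  70  72]
 [ 79  76  62  64  67  66  68  70  75  83  86  88  88  88  88  89  91]
 [ 81  76  59  65  74  77  77  79  88 112 119 120 122 121 122 121 122]]
38.1
```

Request:
{"method": "move_arm", "body": {
  "moves": [-0.0005, 0, -0.0009, 0, 0, 0, 0, 0]
}}

```text
clock: 38.35
tcp_pos: [0.5895, 0.1567, 0.2932]
tool_rot: [-0.022, 0.962, 0.044, 0.269]
contact_force: [4.2, -4.6, -3.6]
opening: 0.0196
```

Request:
{"method": "move_arm", "body": {
  "moves": [0, 0, 0, 0, 0, 0, 0, 0, 0, 0, 0, 0, 0, 0, 0, 0],
  "fingers": 0.6
}}

```text
clock: 38.85
tcp_pos: [0.5889, 0.1573, 0.2929]
tool_rot: [-0.022, 0.962, 0.044, 0.269]
contact_force: [-0.8, 0.2, 0.3]
opening: 0.0509
```

Request:
{"method": "move_arm", "body": {
  "moves": [0, 0, -0.01, 0, 0, 0, -0.02, 0, 0, 0, -0.025, 0, 0, 0, -0.025, 0, 0, 0, -0.025, 0, 0, 0, -0.025, 0, 0, 0, -0.025, 0, 0, 0, -0.025, 0, 0, 0, 0, 0, 0, 0, 0, 0]
}}

```text
clock: 40.1
tcp_pos: [0.4962, 0.1395, 0.4453]
tool_rot: [-0.022, 0.962, 0.044, 0.268]
contact_force: [0.6, 0.1, 0.4]
opening: 0.0514
```

```bash
python3 st.py | head -1; python3 look.py fin | grep -v top; python3 ref.py | head -3; python3 mark.py | grep side
```

```text
40.1 [ 0.114 -0.148  1.635  0.043  1.106 -1.512] [0.4962 0.1395 0.4453]
side pointer_tip [(array([226. , 199.5]), 0.47, np.float64(0.2925000000000002), np.float64(6.135558878045574)), (array([239.7, 213.5]), 0.28, np.float64(0.22450000000000012), np.float64(18.585128662424825))]
side hook_seat [(array([227. , 193.6]), 0.44, np.float64(0.2145000000000001), np.float64(3.462077566195681))]
side casting_eye [(array([223.3, 189. ]), 0.82, np.float64(0.23700000000000013), np.float64(0.12418050435910304))]
side marker_edge [(array([219. , 202.1]), 0.8, np.float64(0.2945000000000002), np.float64(0.6093125404699854)), (array([286.7, 272.1]), 0.42, np.float64(0.1), np.float64(70.25878903796493))]
side marker_tab [(array([236. , 214.5]), 0.65, np.float64(0.2725000000000002), np.float64(2.9842072322825834))]
side pointer_tip [(array([225.4, 197.6]), 0.53, np.float64(0.30100000000000016), np.float64(5.700332721856447)), (array([214.7, 210.1]), 0.22, np.float64(0.2500000000000001), np.float64(6.031170303485463))]
side pointer_tip [(array([230.6, 188.3]), 0.66, np.float64(0.3380000000000002), np.float64(11.676955531429304)), (array([223.4, 199.2]), 0.61, np.float64(0.29500000000000015), np.float64(3.570734658910808))]
41.9 [0.4965 0.1396 0.446 ]
side crop origin [201 171]
tip shift 0.30000000000000004 5.6 score 0.9877673983573914 sink mm 25.145936237090254
tip shift 0.30000000000000004 5.5 score 0.9901931881904602 sink mm 24.69690166142793
tip shift 0.19999999999999996 5.6 score 0.9873246550559998 sink mm 25.145936237090254
side 0.78 tab+collar 0.2880000000000001 147.3125 277.0
side 0.78 tab 0.2880000000000001 110.625 277.0
side contrast z 0.2810000000000001 -75.66163324979114
```

View pics/fin.png

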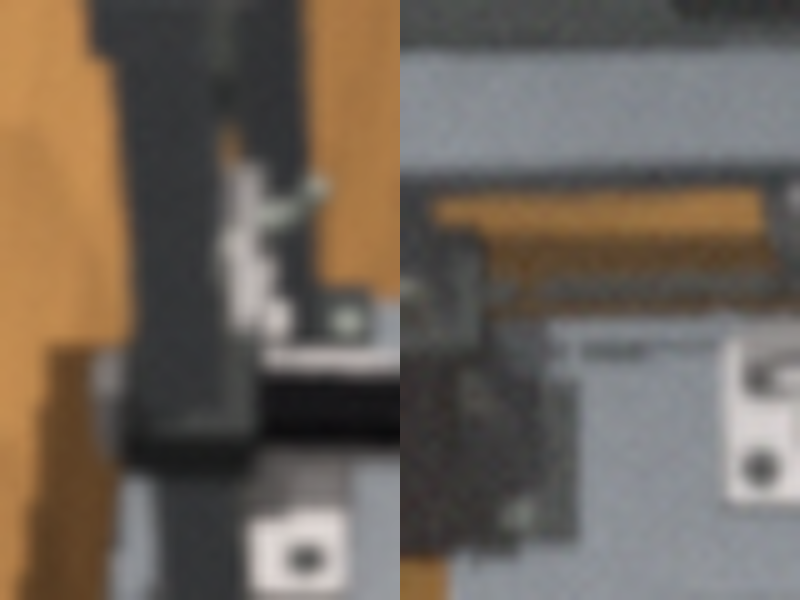

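```bash
python3 -c "
from cell import arm
print(arm.close_job()); print(arm.get_obs()['clock'])"
```

```text
the job is handed in; nothing more can be done
None
the job is handed in; nothing more can be done
```

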